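# Bring the closure camera over a bottle stopper

### The arm

A 6-joint arm with a two-finger parallel gripper is mounted at the origin on the work surface. World frame = base frame: x ahead of the robot, y to its left, z up, the work surface at z = 0. Lengths are in m, angles in rad, forces in N, time in s.
With the tool pointing down it reaches from about 0.35 to 0.875 m from the base axis. Payload 15.5 kg.
Tool frame: the origin (TCP) lies on the centre line of the jaws, within the pads' length; the fingertips stand 14 mm ahead of it and the grasp point (between the pads) lies 5 mm behind it; x points along the fingers, z is the direction in which the jaws open and shut, and the axes are right-handed (so a half turn about x gives the same grasp; the last joint's range is limited). The gripper opens to 85 mm and grips with 20 to 120 N. Pads are 22 mm wide; open, the fingers measure 114 mm over their backs; the gripper's body (76 mm by 85 mm) begins 54 mm behind the grasp point. The pads swing forward as they close: fully open they stand 13 mm farther back than shut.
Start: joints at [-1.365, 0.494, 1.345, -0, 1.302, -0.096], TCP at [0.185, -0.597, 0.245] pointing down, gripper open.
Joint ranges: [-2.91, 2.91], [-0.82, 2.16], [0.22, 2.67], [-1.22, 4.37], [0.12, 2.79], [-3.08, 3.08]. Speed limits (rad/s): [1.89, 1.89, 2.57, 3.01, 3.01, 3.01].

### API

Orientations are given as a unit quaternion [w, x, y, z].
In Python, from plant import manip gives the robot as it stands. The module is installed in compiled form; this text tells all that it offers.
- The arm moves only by the tool carry_out, never from a script. Its argument "deltas" is a list that holds one entry, the list of rows, each a list of 7 numbers: the opening, from 0 (shut) to 1 (fully open), then the shift along the tool's x, y, z each as a share of 0.04 m, from -1 to 1, then the turn, a rotation vector about the tool's x, y, z each as a share of 120 degrees, from -1 to 1. A call has 1 to 8 rows; each row shifts and turns the commanded pose from where the row before left it, along the tool's axes as they then stand; what a row does not reach is not made up. A row lasts 1/10 s, in which the tool goes at most 50 mm and 8.59 degrees, less where a joint would pass 70% of its speed; a pose out of reach is approached as far as the arm can. A call with a number of a shift or a turn outside -1 to 1 is refused whole. A call with a gripper value outside its range is refused whole. The fingers move at their own pace and stop on an object; the grip force is fixed at half the most. Time passes only in rows, so rows that do not move let the fingers close. It gives the time, the measured TCP pose, the force and the opening at its end, in the units of the state.
- manip.read_state(): the state, without advancing time (a new reading comes with each control period).
- manip.grab_frame(name): name is "side" or "top" or "wrist"; returns a dict with "img" (420x560x3 uint8, blue, green, red), "K" (3x3 intrinsics, pixels), "T" (4x4, takes a point from camera to world coordinates); the wrist camera has in their place "hand_eye" (4x4, takes a point from camera to tool coordinates, whose origin is the TCP and whose axes are the tool frame's). Camera axes: x right, y down, z forward; pixel columns grow to the right and rows downward; lengths in m; the calibration is good to about 2 mm. A picture is of the moment at which its call begins: read the wrist's pose just before it. There is no depth.
- manip.sign_off(): hands the job in, once; it reports no verdict.
The state is a dict: "clock": time; "q": joint angles; "dq": joint speeds; "joint_torque": joint torques, N m; "eef_pos": TCP position; "ee_rot": TCP orientation; "wrist_force": force on the tool from outside, world axes, zero at the start; "torque": the same for the moment, N m; "opening": finger opening in m.
Only numpy, scipy, OpenCV 4.12 (cv2) and the standard library are available. Lean on these libraries where they do the work, as an engineer would, in place of code of your own. Each camera call takes 0.05 s, during which the arm holds its last target. There are 200 camera calls.

### The job

Get the flared, copper-skirted stopper ready to be photographed: set it down gently, upright, inside the ring on the camera stand's base plate and let go of it. Then push the lock button on the boom's sleeve fully in, take the camera head and draw the telescoping boom out until its second full-width scale mark stands at the sleeve's mouth. The boom is sprung and runs back if let go, so finish still gripping the camera head, holding it steady at that mark; leave everything else on the bench where it is.

Things in the scene. Friction and masses are not known exactly. Their poses are not given: they have to be found in the camera images.
- stopper: stopper to photograph: 45 mm tall, loose, about 50 g, standing on its flared copper skirt (40 mm across at the foot, 35 mm at its top, 20 mm high), with a turned wooden head above (32 to 34 mm across, 20 to 45 mm up). Grip it round the wooden head. Origin: centre of its foot; z up through the head
- stand: fixed camera stand. Origin: under the centre of its grey base plate (380 x 180 mm, 14 mm thick); x runs along the plate, the way the boom extends; z up. A round column at x = -140 mm carries a white square sleeve (36 x 36 mm, axis 165 mm above the bench) from x = -197 mm to its open mouth at x = -7 mm. A clamp screw sticks out 52 mm to +y from the column at 135 mm height
- spot (a point): centre of the ring printed on the base plate, on its surface (14 mm above the bench; stand x = 120 mm, y = 0). The ring is a white line, 60 mm across inside, with a small cross at its centre. The lens is over it when the boom is drawn out 100 mm
- lock_top (a point): centre of the top of the lock button's round steel cap, 22 mm across, on top of the sleeve (stand x = -65 mm), 201 mm above the bench when out; it moves down as the button goes in
- lock (a joint): how far the lock button is pushed in, m: 0 out (boom locked), 0.008 fully in. It moves straight down, needs about 4 to 5 N, has no spring and stays where it is pushed; the boom is free once it is in by 0.0065 or more
- boom (a joint): how far the boom is drawn out, m: 0 home, 0.160 end stop. 24 mm square aluminium, scale on its top face: a short mark each 10 mm, a full-width mark each 50 mm; the mark at the sleeve's mouth gives the distance drawn out (second full-width mark: 0.100). Locked it moves at most 2 mm; unlocked a spring pulls it home with 4 to 5 N, plus 1 N of friction
- head (a point): camera head on the boom's end: grey box 46 mm along the boom, 40 mm across it, 62 mm tall, a 32 mm lens barrel below. Origin: lens axis at the boom axis, 165 mm above the bench; the box reaches 22 mm above and 40 mm below it, the lens 62 mm below. x: the way the boom extends. At home it is at stand x = 20 mm. Grip its two flat cheeks, 40 mm apart along its y
- plain_stopper: bystander: another stopper, plain and without a skirt, standing on its wooden head (34 mm across, 20 mm high) with a thin 22 mm cork shank up, 48 mm tall; origin: centre of its underside
- mini: bystander: miniature amber bottle, 38 mm across, 105 mm tall; origin: centre of its underside
- petri: bystander: clear flat dish, 94 mm across, 16 mm tall; origin: centre of its underside
- slide_box: bystander: white box 85 x 55 x 30 mm; origin: centre of its underside
- beaker: bystander: empty glass beaker, 70 mm across, 95 mm tall; origin: centre of its underside
- bottle_a: bystander: full amber spirits bottle, 92 mm across, 217 mm tall; origin: centre of its underside
- bottle_b: bystander: full amber spirits bottle, 92 mm across, 217 mm tall; origin: centre of its underside
Mind the look-alikes: they are no part of the job. Leave any green or purple look-alike of the stopper alone.

How it is judged:
On the way, in this order (a step that is already met when the one before it is completed fails the run):
1. the copper-skirted stopper stands upright inside the ring, released (distance between stopper and spot below 0.01 m and angle between stopper's own z axis and vertical below 0.1 rad and contact force between the fingers and stopper below 0.1 N and linear speed of stopper below 0.02 m/s), for 0.2 s.
2. the lock button is pushed in, the boom still home (value of joint lock above 0.0065 m and value of joint boom below 0.005 m), for 0.1 s.
At the end, for the whole second after the job is handed in: The fingers grip the camera head (over 8 N) and hold the boom still with its second full-width mark at the mouth (100 mm out, within 5 mm), lock button in; the copper-skirted stopper stands upright and still in the ring (centre within 10 mm) (value of joint boom between 0.095 and 0.105 m and velocity of joint boom between -0.01 and 0.01 m/s and contact force between the fingers and boom above 8 N and value of joint lock above 0.0065 m and distance between stopper and spot below 0.01 m and angle between stopper's own z axis and vertical below 0.1 rad and linear speed of stopper below 0.02 m/s); the arm keeps its last pose, push and grip.
It fails at once if the stopper is dropped or knocked (moves fast while not in the fingers) (contact force between the fingers and stopper below 0.1 N and linear speed of stopper above 0.4 m/s).
It fails at once if a bystander is moved more than 30 mm or knocked over (distance of any of plain_stopper, mini, petri, slide_box, beaker, bottle_a, bottle_b from where it was at the start of the episode above 0.03 m or angle between any of plain_stopper, mini, beaker, bottle_a, bottle_b's own z axis and vertical above 0.5 rad).
It also fails if it takes over 54 s, if anything falls off the work surface, if the arm or the gripper's body presses on something with over 40 N, if the wrist force passes 120 N, or if a joint passes its speed limit or range.

## Working session

There is one attempt and no reset: what is moved stays moved. The work goes in short steps, Python scripts to look and compute and a tool call to move; the robot and the scene stay as the last step left them, time stands still between calls to the robot, and variables do not carry over. Pictures are saved under pics/ and viewed, about 8 in all and at most 12, crops included, and the job is handed in when it is done.

Besides the shell and the picture viewer there is one more tool, called after "Emit:" in YAML: its name, and indented under it one key for each argument. carry_out: Moves the arm, as the interface text tells. Its arguments: {"type":"object","properties":{"deltas":{"type":"array","items":{"type":"array","items":{"type":"array","items":{"type":"number","minimum":-1,"maximum":1}}}}},"required":["deltas"]}

```bash
mkdir -p pics; cat > h.py <<'E'
import numpy as np, cv2
from scipy.spatial.transform import Rotation as R
from plant import manip
def rot(q): return R.from_quat([q[1],q[2],q[3],q[0]]).as_matrix()
def snap(name,fn):
    s=manip.read_state(); f=manip.grab_frame(name); cv2.imwrite('pics/'+fn,f['img'])
    if 'T' in f: T=f['T']
    else:
        W=np.eye(4); W[:3,:3]=rot(s['ee_rot']); W[:3,3]=s['eef_pos']; T=W@f['hand_eye']
    np.savez('pics/'+fn+'.npz',K=f['K'] if 'K' in f else 0,T=T); return f['img'],f.get('K'),T
def cal(fn): d=np.load('pics/'+fn+'.npz'); return d['K'],np.array(d['T'])
def back(fn,u,v,z):
    K,T=cal(fn); d=T[:3,:3]@np.linalg.solve(K,[u,v,1.]); o=T[:3,3]; return o+d*(z-o[2])/d[2]
def proj(fn,p):
    K,T=cal(fn); c=np.linalg.inv(T)@np.append(p,1); x=K@c[:3]; return x[:2]/x[2]
E
python3 - <<'E'
from h import *
for n in('side','top','wrist'):
    i,K,T=snap(n,n+'0.png'); print(n,K.tolist(),T.round(3).tolist())
s=manip.read_state(); print(s['clock'],s['eef_pos'],s['ee_rot'],rot(s['ee_rot']).round(2).tolist(),s['opening'])
E
```

```text
side [[455.4303590805046, 0.0, 279.00152456239596], [0.0, 455.4303590805046, 204.74085579911846], [0.0, 0.0, 1.0]] [[-0.805, -0.457, 0.379, 0.154], [-0.594, 0.631, -0.499, 0.596], [-0.011, -0.627, -0.779, 1.06], [0.0, 0.0, 0.0, 1.0]]
top [[501.62140503344443, 0.0, 279.2072259125956], [0.0, 501.62140503344443, 206.30827701754671], [0.0, 0.0, 1.0]] [[-0.006, -0.99, 0.138, 0.398], [-1.0, 0.009, 0.022, -0.006], [-0.023, -0.138, -0.99, 1.685], [0.0, 0.0, 0.0, 1.0]]
wrist [[362.14898323568366, 0.0, 277.54288293023035], [0.0, 362.14898323568366, 206.3811030265847], [0.0, 0.0, 1.0]] [[0.295, -0.918, -0.265, 0.253], [-0.955, -0.284, -0.079, -0.575], [-0.002, 0.277, -0.961, 0.374], [0.0, 0.0, 0.0, 1.0]]
0.15 [ 0.18514712 -0.59666267  0.24482811] [ 0.56902508  0.41967898  0.5695198  -0.4191983 ] [[-0.0, 0.96, 0.3], [0.0, 0.3, -0.96], [-1.0, 0.0, -0.0]] 0.08572381724758212
```

View pics/top0.png

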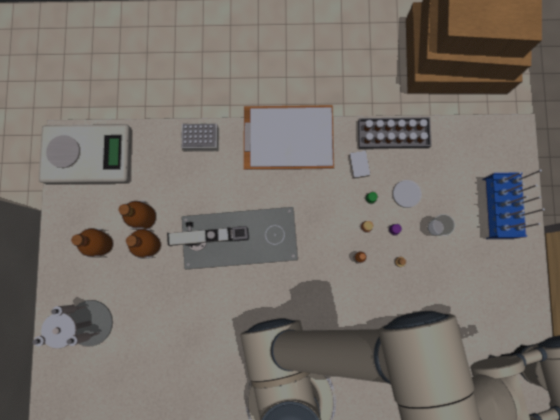

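View pics/side0.png

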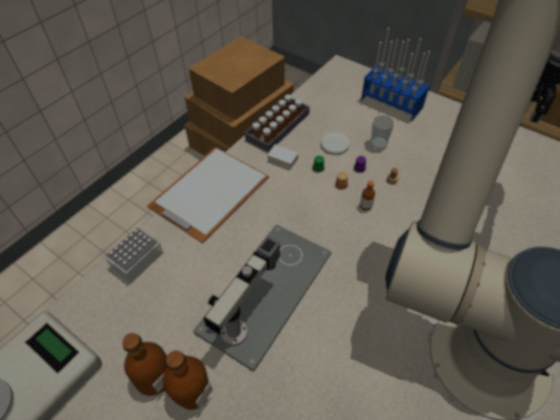

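The top view shows the stand plate at about (182–298, 208–268) with the ring near (275,235). The candidate stopper is at (368,226), with purple at (396,229), green at (372,197), mini at (360,257) and the plain one at (401,262). I'll zoom in on these.

```bash
python3 - <<'E'
from h import *
t=cv2.imread('pics/top0.png'); s=cv2.imread('pics/side0.png')
a=cv2.resize(t[195:280,170:310],None,fx=5,fy=5,interpolation=2)[:, :]
a=cv2.resize(t[198:278,175:308],(665,400),interpolation=2)[:, :665]
b=cv2.resize(s[145:215,300:410],(400,255),interpolation=2)[:200]
b2=cv2.resize(t[185:275,340:420],(178,200),interpolation=2)
o=np.zeros((600,665,3),np.uint8); o[:400]=a; o[400:,:400]=b; o[400:,400:578]=b2
cv2.imwrite('pics/c1.png',o)
for n,u,v,z in[('stopper',368,226,.045),('ring',275,235,.014),('cap',211,235,.201),('head',239,233,.187),('c1',182,217,.014),('c2',293,208,.014),('c3',298,260,.014),('c4',186,268,.014),('mini',360,257,.1),('plain',401,262,.04),('purple',396,229,.045)]:
    print(n,back('top0.png',u,v,z).round(3))
print(back('side0.png',342,176,.045),back('side0.png',290,254,.014))
E
```

```text
stopper [ 0.56  -0.26   0.045]
ring [0.535 0.046 0.014]
cap [0.522 0.23  0.201]
head [0.528 0.148 0.187]
c1 [0.599 0.359 0.014]
c2 [ 0.626 -0.015  0.014]
c3 [ 0.452 -0.03   0.014]
c4 [0.428 0.342 0.014]
mini [ 0.457 -0.223  0.1  ]
plain [ 0.442 -0.363  0.04 ]
purple [ 0.549 -0.35   0.045]
[ 0.56005412 -0.25433912  0.045     ] [0.53677863 0.04666133 0.014     ]
```

View pics/c1.png

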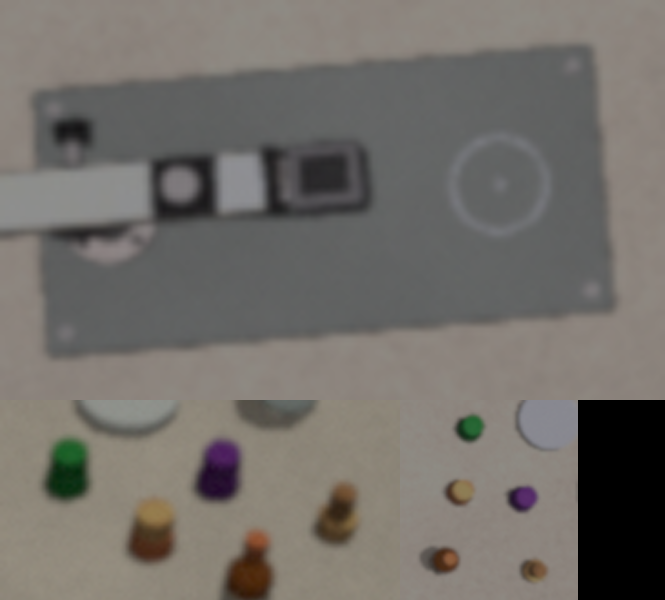

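The crop confirms it: the wooden-topped, copper-skirted stopper is at top pixel (368,226), world (0.56,-0.26), and both cameras agree. The ring is at (0.535,0.046), and the stand's x axis runs along about (0.068,-0.998). I'll plan the approach with the jaws along the stand's y.

```bash
cat >> h.py <<'E'
def plan(target,yaw=None,g=1.0,step=.045,n=None,dec=3):
    """rows from measured pose to target (tool down, tool z at yaw deg)"""
    import json
    s=manip.read_state(); p=np.array(s['eef_pos']); M=rot(s['ee_rot'])
    G=M if yaw is None else np.c_[[0,0,-1],[-np.sin(np.radians(yaw)),np.cos(np.radians(yaw)),0],[np.cos(np.radians(yaw)),np.sin(np.radians(yaw)),0]]
    ang=np.degrees(np.linalg.norm(R.from_matrix(M.T@G).as_rotvec()))
    n=n or int(max(np.ceil(np.linalg.norm(target-p)/step),np.ceil(ang/8),1)); rows=[]
    for k in range(n):
        d=np.round(np.clip(M.T@((target-p)/(n-k))/.04,-1,1),dec)
        r=np.round(R.from_matrix(M.T@G).as_rotvec(degrees=True)/(n-k)/120,dec)
        rows.append([g,*d.tolist(),*r.tolist()]); p=p+M@d*.04; M=M@R.from_rotvec(r*120,degrees=True).as_matrix()
    print(n,'end',p.round(4))
    for i in range(0,n,8): print(json.dumps([rows[i:i+8]]))
E
python3 - <<'E'
from h import *
plan(np.array([.56,-.26,.2]),3.9)
E
```

```text
12 end [ 0.56 -0.26  0.2 ]
[[[1.0, 0.094, 0.954, -0.438, -0.053, -0.0, -0.0], [1.0, 0.094, 0.996, -0.33, -0.053, -0.0, -0.0], [1.0, 0.094, 1.0, -0.218, -0.053, -0.0, -0.0], [1.0, 0.094, 1.0, -0.102, -0.053, -0.0, -0.0], [1.0, 0.094, 1.0, 0.015, -0.053, -0.0, -0.0], [1.0, 0.094, 1.0, 0.133, -0.053, -0.0, -0.0], [1.0, 0.094, 1.0, 0.251, -0.053, -0.0, -0.0], [1.0, 0.094, 1.0, 0.366, -0.054, -0.0, -0.0]]]
[[[1.0, 0.094, 0.98, 0.48, -0.053, -0.0, -0.0], [1.0, 0.094, 0.92, 0.585, -0.054, -0.0, -0.0], [1.0, 0.094, 0.849, 0.685, -0.053, -0.0, -0.0], [1.0, 0.093, 0.767, 0.775, -0.054, -0.0, -0.0]]]
```

Emit:
carry_out:
  deltas:
    - [[1.0, 0.094, 0.95, -0.44, -0.053, 0, 0], [1.0, 0.094, 1.0, -0.33, -0.053, 0, 0], [1.0, 0.094, 1.0, -0.22, -0.053, 0, 0], [1.0, 0.094, 1.0, -0.1, -0.053, 0, 0], [1.0, 0.094, 1.0, 0.015, -0.053, 0, 0], [1.0, 0.094, 1.0, 0.13, -0.053, 0, 0], [1.0, 0.094, 1.0, 0.25, -0.053, 0, 0], [1.0, 0.094, 1.0, 0.37, -0.054, 0, 0]]

```text
clock: 0.95
eef_pos: [0.4316, -0.3761, 0.2149]
ee_rot: [0.695, 0.132, 0.695, -0.132]
wrist_force: [0.7, 0.2, 0.6]
opening: 0.0855
```

Emit:
carry_out:
  deltas:
    - [[1.0, 0.094, 0.98, 0.48, -0.053, 0, 0], [1.0, 0.094, 0.92, 0.585, -0.054, 0, 0], [1.0, 0.094, 0.85, 0.685, -0.053, 0, 0], [1.0, 0.093, 0.77, 0.775, -0.054, 0, 0], [1, 0, 0, 0, 0, 0, 0], [1, 0, 0, 0, 0, 0, 0]]

```text
clock: 1.55
eef_pos: [0.5603, -0.2592, 0.1998]
ee_rot: [0.706, -0.025, 0.707, 0.025]
wrist_force: [0.1, -0.3, 0.5]
opening: 0.0854
```

```bash
python3 - <<'E'
from h import *
s=manip.read_state(); print(s['clock'],s['eef_pos'],rot(s['ee_rot']).round(3).tolist(),s['wrist_force'])
i,K,T=snap('wrist','w1.png')
for z in (0,.045): print(proj('w1.png',[.56,-.26,z]))
E
```

```text
1.55 [ 0.56033658 -0.25921006  0.19975167] [[-0.001, -0.07, 0.998], [0.0, 0.998, 0.07], [-1.0, 0.0, -0.001]] [ 0.1015277  -0.34813097  0.52392771]
[276.76779937 182.92266272]
[276.66417312 194.81410094]
```

View pics/w1.png

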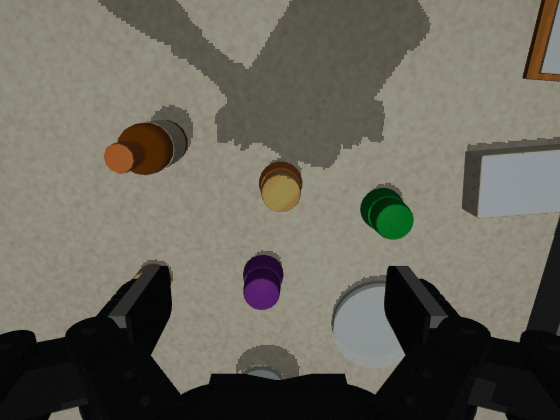

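The wrist view shows the stopper's wooden top, a disc centred at about (281.5,193) with the copper skirt behind it, next to green, purple and the mini. I'll compute its position and go down.

```bash
python3 - <<'E'
from h import *
p=back('w1.png',281.5,193,.045); print(p)
i=cv2.imread('pics/w1.png'); h=cv2.cvtColor(i,cv2.COLOR_BGR2HSV); m=cv2.inRange(h,(10,60,150),(30,255,255)); m[:150]=0; m[230:]=0; m[:,:240]=0;m[:,320:]=0
c,r=cv2.minEnclosingCircle(cv2.findNonZero(m)); print(c,r); p=back('w1.png',*c,.045); print(p)
plan(np.array([p[0],p[1],.10]),3.9); plan(np.array([p[0],p[1],.034]),3.9,step=.02)
E
```

```text
[ 0.5637943  -0.25822484  0.045     ]
(280.9796142578125, 192.29324340820312) 17.174297332763672
[ 0.56333309 -0.25766776  0.045     ]
3 end [ 0.5633 -0.2577  0.1   ]
[[[1.0, 0.833, 0.017, 0.032, -0.0, -0.0, -0.0], [1.0, 0.832, 0.017, 0.032, -0.0, -0.0, -0.0], [1.0, 0.833, 0.018, 0.032, -0.0, -0.0, -0.0]]]
9 end [ 0.5633 -0.2577  0.034 ]
[[[1.0, 0.461, 0.006, 0.011, -0.0, -0.0, -0.0], [1.0, 0.461, 0.006, 0.011, -0.0, -0.0, -0.0], [1.0, 0.461, 0.006, 0.011, -0.0, -0.0, -0.0], [1.0, 0.461, 0.006, 0.011, -0.0, -0.0, -0.0], [1.0, 0.461, 0.006, 0.011, -0.0, -0.0, -0.0], [1.0, 0.461, 0.005, 0.011, -0.0, -0.0, -0.0], [1.0, 0.461, 0.006, 0.01, -0.0, -0.0, -0.0], [1.0, 0.46, 0.005, 0.011, -0.0, -0.0, -0.0]]]
[[[1.0, 0.461, 0.006, 0.01, -0.0, -0.0, -0.0]]]
```

Emit:
carry_out:
  deltas:
    - [[1, 0.8, 0.015, 0.04, 0, 0, 0], [1, 0.8, 0.015, 0.04, 0, 0, 0], [1, 0.7, 0, 0, 0, 0, 0], [1, 0.6, 0, 0, 0, 0, 0], [1, 0.6, 0, 0, 0, 0, 0], [1, 0.4, 0, 0, 0, 0, 0], [1, 0.25, 0, 0, 0, 0, 0], [1, 0, 0, 0, 0, 0, 0]]

```text
clock: 2.4
eef_pos: [0.5621, -0.2591, 0.0333]
ee_rot: [0.706, -0.023, 0.707, 0.024]
wrist_force: [0.0, 1.0, 0.9]
opening: 0.0852
```

Emit:
carry_out:
  deltas:
    - [[0.6, 0, 0, 0, 0, 0, 0], [0.5, 0, 0, 0, 0, 0, 0], [0.4, 0, 0, 0, 0, 0, 0], [0.35, 0, 0, 0, 0, 0, 0], [0.3, 0, 0, 0, 0, 0, 0], [0.2, 0, 0, 0, 0, 0, 0], [0.2, 0, 0, 0, 0, 0, 0], [0.2, 0, 0, 0, 0, 0, 0]]

```text
clock: 3.2
eef_pos: [0.5635, -0.2588, 0.0353]
ee_rot: [0.707, -0.024, 0.706, 0.024]
wrist_force: [-2.3, 1.1, 13.7]
opening: 0.0306
```

Emit:
carry_out:
  deltas:
    - [[0.2, -0.1, 0, 0, 0, 0, 0], [0.2, -0.1, 0, 0, 0, 0, 0], [0.2, -0.2, 0, 0, 0, 0, 0], [0.2, -0.4, 0, 0, 0, 0, 0], [0.2, -0.6, 0, 0, 0, 0, 0], [0.2, -0.6, 0, 0, 0, 0, 0], [0.2, 0, 0, 0, 0, 0, 0]]

```text
clock: 3.9
eef_pos: [0.5646, -0.2595, 0.1177]
ee_rot: [0.708, -0.025, 0.705, 0.023]
wrist_force: [0.2, -0.5, -0.8]
opening: 0.0309
```

```bash
python3 - <<'E'
from h import *
s=manip.read_state(); print(s['clock'],s['eef_pos'],s['wrist_force'],s['opening'])
i,K,T=snap('wrist','w2.png'); j,_,_=snap('side','s2.png')
a=cv2.resize(i[130:350,180:380],(400,440)); b=cv2.resize(j[90:200,300:400],(400,440),interpolation=2)
cv2.imwrite('pics/c2.png',np.hstack([a,b]))
E
```

```text
3.9 [ 0.56462319 -0.25945362  0.11774709] [ 0.20195336 -0.50373335 -0.82331026] 0.030937225230630406
```

View pics/c2.png

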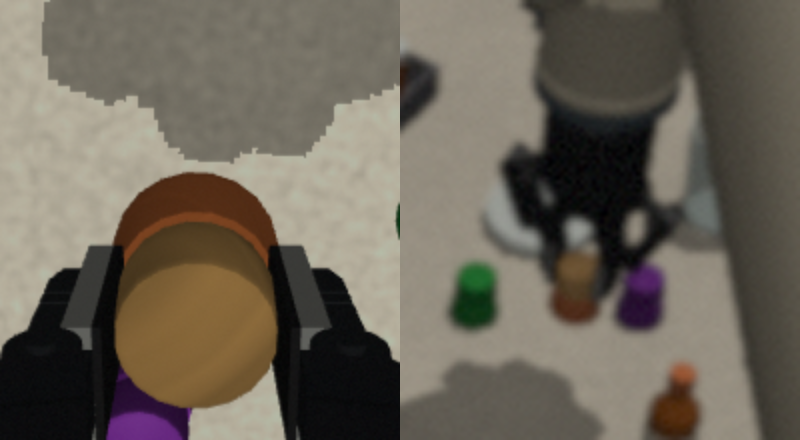

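The stopper is held upright between the pads, with the wrist force back near zero. The wrist camera sits about 70 mm to tool +y, which would come close to the camera head at the ring. I'll place the stopper with yaw 60° instead, and hover there first to refine the ring position.

```bash
python3 - <<'E'
from h import *
s=manip.read_state(); p=back('w2.png',278,297.5,s['eef_pos'][2]+.0097); print('top rel TCP (tool)',rot(s['ee_rot']).T@(p-s['eef_pos']))
plan(np.array([.535,.046,.16]),60,g=.2,step=.035)
E
```

```text
top rel TCP (tool) [-0.00969769 -0.00086942  0.00166302]
9 end [0.535 0.046 0.16 ]
[[[0.2, -0.126, 0.85, -0.021, -0.052, 0.0, 0.0], [0.2, -0.126, 0.847, 0.072, -0.052, 0.0, 0.0], [0.2, -0.126, 0.834, 0.164, -0.052, 0.0, 0.0], [0.2, -0.126, 0.811, 0.253, -0.052, 0.0, 0.0], [0.2, -0.126, 0.779, 0.34, -0.052, 0.0, 0.0], [0.2, -0.126, 0.738, 0.423, -0.052, 0.0, 0.0], [0.2, -0.126, 0.687, 0.5, -0.052, 0.0, 0.0], [0.2, -0.125, 0.629, 0.572, -0.052, 0.0, 0.0]]]
[[[0.2, -0.126, 0.563, 0.637, -0.051, 0.0, 0.001]]]
```

Emit:
carry_out:
  deltas:
    - [[0.2, -0.126, 0.85, -0.02, -0.052, 0, 0], [0.2, -0.126, 0.85, 0.07, -0.052, 0, 0], [0.2, -0.126, 0.83, 0.164, -0.052, 0, 0], [0.2, -0.126, 0.81, 0.25, -0.052, 0, 0], [0.2, -0.126, 0.78, 0.34, -0.052, 0, 0], [0.2, -0.126, 0.74, 0.42, -0.052, 0, 0], [0.2, -0.126, 0.69, 0.5, -0.052, 0, 0], [0.2, -0.125, 0.63, 0.57, -0.052, 0, 0]]

```text
clock: 4.8
eef_pos: [0.5368, 0.0136, 0.1539]
ee_rot: [0.629, -0.321, 0.63, 0.322]
wrist_force: [0.1, -0.5, -1.2]
opening: 0.0308
```

Emit:
carry_out:
  deltas:
    - [[0.2, -0.126, 0.56, 0.64, -0.05, 0, 0], [0.2, 0, 0, 0, 0, 0, 0], [0.2, 0, 0, 0, 0, 0, 0]]

```text
clock: 5.1
eef_pos: [0.5342, 0.0466, 0.159]
ee_rot: [0.612, -0.353, 0.613, 0.353]
wrist_force: [0.1, -0.5, -0.7]
opening: 0.0308
```

```bash
python3 - <<'E'
from h import *
s=manip.read_state(); print(s['clock'],s['eef_pos'],rot(s['ee_rot']).round(3).tolist(),s['wrist_force'],s['opening'])
snap('wrist','w3.png'); print(proj('w3.png',[.535,.046,.014]))
E
```

```text
5.1 [0.53417315 0.04662886 0.15897072] [[-0.001, -0.865, 0.502], [-0.0, 0.502, 0.865], [-1.0, 0.001, -0.001]] [ 0.1178969  -0.53516122 -0.71796075] 0.03083297982925948
[276.13624611 197.20567765]
```

View pics/w3.png

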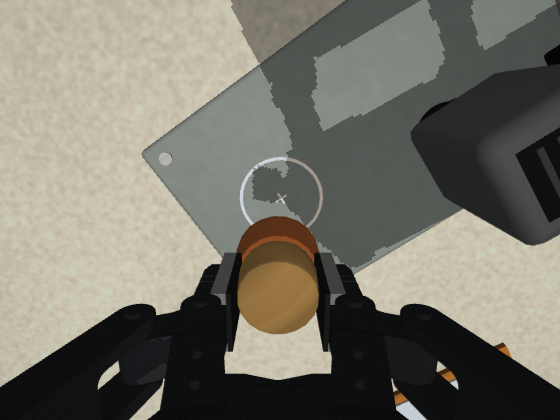

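The ring's cross shows at (281.5,199), with the held stopper directly below it in the view, centred at column 278.

```bash
python3 - <<'E'
from h import *
s=manip.read_state();M=rot(s['ee_rot']); r=back('w3.png',281.5,199,.014); print(r)
t=r-M@[0,-.0009,.0010]; t[2]=s['eef_pos'][2]; print(M.T@(t-s['eef_pos'])/.04)
E
```

```text
[0.5383701  0.04890282 0.014     ]
[-7.63356030e-05 -2.73689072e-02  9.00877748e-02]
```

Emit:
carry_out:
  deltas:
    - [[0.2, 0.5, -0.03, 0.09, 0, 0, 0], [0.2, 0.6, 0, 0, 0, 0, 0], [0.2, 0.6, 0, 0, 0, 0, 0], [0.2, 0.5, 0, 0, 0, 0, 0], [0.2, 0.3, 0, 0, 0, 0, 0], [0.2, 0.1, 0, 0, 0, 0, 0], [0.2, 0, 0, 0, 0, 0, 0], [0.2, 0, 0, 0, 0, 0, 0]]

```text
clock: 5.95
eef_pos: [0.5379, 0.0484, 0.0562]
ee_rot: [0.613, -0.353, 0.613, 0.352]
wrist_force: [0.1, -0.3, -0.1]
opening: 0.0304
```

Emit:
carry_out:
  deltas:
    - [[0.2, 0.03, 0, 0, 0, 0, 0], [0.2, 0.03, 0, 0, 0, 0, 0], [0.2, 0, 0, 0, 0, 0, 0]]

```text
clock: 6.25
eef_pos: [0.5375, 0.0486, 0.0533]
ee_rot: [0.613, -0.353, 0.613, 0.353]
wrist_force: [-0.8, 0.6, -0.8]
opening: 0.0307
```

Emit:
carry_out:
  deltas:
    - [[0.2, 0.03, 0, 0, 0, 0, 0], [0.2, 0.02, 0, 0, 0, 0, 0], [0.2, 0, 0, 0, 0, 0, 0], [0.2, 0, 0, 0, 0, 0, 0]]

```text
clock: 6.65
eef_pos: [0.5374, 0.0486, 0.0511]
ee_rot: [0.613, -0.353, 0.613, 0.353]
wrist_force: [-0.2, -0.5, 0.2]
opening: 0.031
```

Emit:
carry_out:
  deltas:
    - [[0.2, 0.025, 0, 0, 0, 0, 0], [0.2, 0.0, 0, 0, 0, 0, 0], [0.2, 0, 0, 0, 0, 0, 0]]

```text
clock: 6.95
eef_pos: [0.5374, 0.0486, 0.0501]
ee_rot: [0.613, -0.353, 0.613, 0.353]
wrist_force: [-0.0, -0.3, -0.3]
opening: 0.0308
```

Emit:
carry_out:
  deltas:
    - [[0.2, 0.025, 0, 0, 0, 0, 0], [0.2, 0.0, 0, 0, 0, 0, 0], [0.2, 0, 0, 0, 0, 0, 0]]

```text
clock: 7.25
eef_pos: [0.5375, 0.0486, 0.0493]
ee_rot: [0.613, -0.353, 0.613, 0.353]
wrist_force: [-1.1, 0.2, 4.6]
opening: 0.0306
```

Emit:
carry_out:
  deltas:
    - [[0.2, 0.02, 0, 0, 0, 0, 0], [0.2, 0, 0, 0, 0, 0, 0], [0.2, 0, 0, 0, 0, 0, 0]]

```text
clock: 7.55
eef_pos: [0.5375, 0.0486, 0.0492]
ee_rot: [0.613, -0.353, 0.613, 0.353]
wrist_force: [-6.3, -0.8, 21.7]
opening: 0.0305
```

Contact came at z = 0.049, as predicted. I'll ease off, release gently and rise.

Emit:
carry_out:
  deltas:
    - [[0.2, -0.02, 0, 0, 0, 0, 0], [0.2, 0, 0, 0, 0, 0, 0], [0.38, 0, 0, 0, 0, 0, 0], [0.42, 0, 0, 0, 0, 0, 0], [0.5, 0, 0, 0, 0, 0, 0], [0.65, 0, 0, 0, 0, 0, 0], [0.8, 0, 0, 0, 0, 0, 0], [0.8, 0, 0, 0, 0, 0, 0]]

```text
clock: 8.35
eef_pos: [0.5374, 0.0486, 0.0491]
ee_rot: [0.613, -0.353, 0.613, 0.353]
wrist_force: [-0.2, 0.3, -0.1]
opening: 0.0683
```

Emit:
carry_out:
  deltas:
    - [[0.8, -0.1, 0, 0, 0, 0, 0], [0.8, -0.2, 0, 0, 0, 0, 0], [0.8, -0.5, 0, 0, 0, 0, 0], [0.8, -0.8, 0, 0, 0, 0, 0], [0.8, -0.8, 0, 0, 0, 0, 0], [0.8, -0.8, 0, 0, 0, 0, 0], [0.8, -0.3, 0, 0, 0, 0, 0], [0.8, 0, 0, 0, 0, 0, 0]]

```text
clock: 9.15
eef_pos: [0.5383, 0.0486, 0.1912]
ee_rot: [0.614, -0.353, 0.612, 0.352]
wrist_force: [0.0, -0.0, -0.8]
opening: 0.0686
```

```bash
python3 - <<'E'
from h import *
s=manip.read_state(); print(s['clock'],s['eef_pos'],s['wrist_force'],s['opening'])
i,_,_=snap('wrist','w4.png')
h=cv2.cvtColor(i,cv2.COLOR_BGR2HSV); m=cv2.inRange(h,(10,60,100),(30,255,255)); m[:150]=0; m[260:]=0; m[:,:220]=0;m[:,340:]=0
c,r=cv2.minEnclosingCircle(cv2.findNonZero(m)); print(c,r,back('w4.png',*c,.059))
cv2.imwrite('pics/c4.png',i)
E
```

```text
9.15 [0.53830709 0.04857721 0.1911751 ] [ 0.00608529 -0.04880066 -0.77697308] 0.06857930056864348
(276.4479675292969, 194.89016723632812) 23.55398178100586 [0.535467 0.050765 0.059   ]
```

View pics/c4.png

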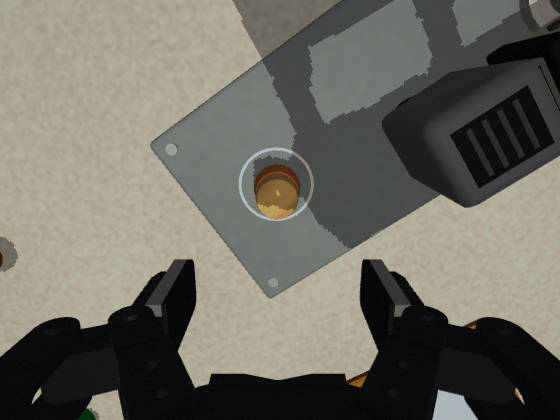

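The stopper stands in the ring: the ring's centre is at (276.5,184), the skirt is concentric with it, and the top is at (277,197). Next is the lock button.

```bash
python3 - <<'E'
from h import *
a=back('w4.png',276.5,184,.014); print(a)
plan(np.array([.538,.05,.27]),3.9,g=0)
import h
s=manip.read_state()
from unittest.mock import patch
s2=dict(s); s2['eef_pos']=np.array([.538,.05,.27]); M=np.c_[[0,0,-1],[-.068,.998,0],[.998,.068,0]]; q=R.from_matrix(M).as_quat(); s2['ee_rot']=[q[3],*q[:3]]
h.manip=type('m',(),{'read_state':staticmethod(lambda:s2)}); plan(np.array([.523,.23,.26]),3.9,g=0)
E
```

```text
[0.53714445 0.04987491 0.014     ]
7 end [0.538 0.05  0.27 ]
[[[0, -0.287, 0.001, 0.005, 0.067, 0.0, 0.0], [0, -0.287, 0.002, 0.005, 0.067, 0.0, 0.0], [0, -0.287, 0.002, 0.005, 0.066, 0.0, 0.0], [0, -0.287, 0.003, 0.005, 0.067, 0.0, 0.0], [0, -0.287, 0.004, 0.004, 0.066, 0.0, 0.0], [0, -0.287, 0.004, 0.004, 0.067, 0.0, 0.0], [0, -0.286, 0.004, 0.003, 0.066, 0.001, 0.0]]]
5 end [0.523 0.23  0.26 ]
[[[0, 0.05, 0.903, -0.014, -0.0, 0.0, 0.0], [0, 0.05, 0.903, -0.014, -0.0, 0.0, 0.0], [0, 0.05, 0.903, -0.013, -0.0, 0.0, 0.0], [0, 0.05, 0.903, -0.014, -0.0, 0.0, 0.0], [0, 0.05, 0.903, -0.013, -0.0, 0.0, 0.0]]]
```

Emit:
carry_out:
  deltas:
    - [[0, -0.29, 0, 0, 0.067, 0, 0], [0, -0.29, 0, 0, 0.067, 0, 0], [0, -0.29, 0, 0, 0.066, 0, 0], [0, -0.29, 0, 0, 0.067, 0, 0], [0, -0.29, 0, 0, 0.066, 0, 0], [0, -0.29, 0, 0, 0.067, 0, 0], [0, -0.28, 0, 0, 0.066, 0, 0]]

```text
clock: 9.9
eef_pos: [0.5368, 0.0486, 0.2688]
ee_rot: [0.706, -0.022, 0.708, 0.022]
wrist_force: [0.0, -0.0, -0.6]
opening: 0.0
```

Emit:
carry_out:
  deltas:
    - [[0, 0.05, 0.9, -0.014, 0, 0, 0], [0, 0.05, 0.9, -0.014, 0, 0, 0], [0, 0.05, 0.9, -0.014, 0, 0, 0], [0, 0.05, 0.9, -0.014, 0, 0, 0], [0, 0.05, 0.95, -0.014, 0, 0, 0], [0, 0, 0, 0, 0, 0, 0], [0, 0, 0, 0, 0, 0, 0]]

```text
clock: 10.6
eef_pos: [0.5215, 0.2304, 0.2584]
ee_rot: [0.706, -0.025, 0.708, 0.024]
wrist_force: [0.9, -0.5, 0.0]
opening: -0.0003
```

```bash
python3 - <<'E'
from h import *
s=manip.read_state(); print(s['clock'],s['eef_pos'],s['wrist_force'],s['opening'],rot(s['ee_rot']).round(3).tolist())
snap('wrist','w5.png'); print(proj('w5.png',[.525,.234,.201]))
E
```

```text
10.6 [0.52150872 0.23036608 0.25835597] [ 0.85620195 -0.54050233  0.01059068] -0.0002721971555552697 [[-0.002, -0.07, 0.998], [-0.001, 0.998, 0.07], [-1.0, -0.001, -0.002]]
[283.9988683  231.01814219]
```

View pics/w5.png

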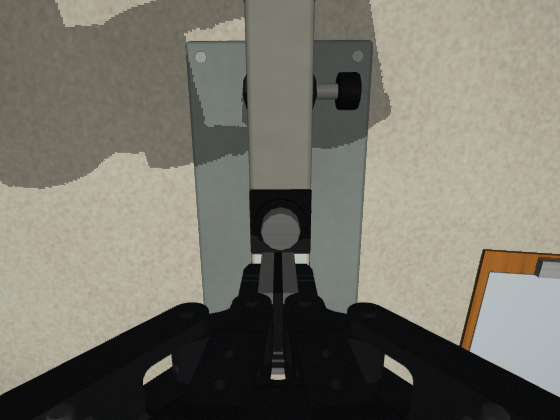

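The cap is centred at (281.5,229), just above the shut fingertips in the image. The sleeve runs straight up the picture, so the yaw is right.

```bash
python3 - <<'E'
from h import *
s=manip.read_state(); p=back('w5.png',281.5,229,.201); print(p); M=rot(s['ee_rot'])
t=p.copy(); t[2]=.222; print(M.T@(t-s['eef_pos'])/.04)
a=back('w5.png',247,170,.183);b=back('w5.png',312,170,.183);c=back('w5.png',245,10,.183);d=back('w5.png',314,10,.183);print(a,b,np.degrees(np.arctan2(*((c+d-a-b)[:2]))))
E
```

```text
[0.5235517  0.23507224 0.201     ]
[0.91789947 0.13425471 0.05523416]
[0.50192502 0.262955   0.183     ] [0.53899183 0.26552893 0.183     ] -4.041684911745849
```

Emit:
carry_out:
  deltas:
    - [[0, 0.3, 0.13, 0.055, 0, 0, 0], [0, 0.4, 0, 0, 0, 0, 0], [0, 0.22, 0, 0, 0, 0, 0], [0, 0, 0, 0, 0, 0, 0], [0, 0.08, 0, 0, 0, 0, 0], [0, 0.08, 0, 0, 0, 0, 0], [0, 0, 0, 0, 0, 0, 0]]

```text
clock: 11.35
eef_pos: [0.5241, 0.2352, 0.2167]
ee_rot: [0.707, -0.024, 0.707, 0.024]
wrist_force: [-0.0, 0.2, 0.1]
opening: -0.0002
```

Emit:
carry_out:
  deltas:
    - [[0, 0.06, 0, 0, 0, 0, 0], [0, 0.05, 0, 0, 0, 0, 0], [0, 0.05, 0, 0, 0, 0, 0], [0, 0, 0, 0, 0, 0, 0]]

```text
clock: 11.75
eef_pos: [0.5241, 0.2353, 0.2102]
ee_rot: [0.707, -0.024, 0.707, 0.024]
wrist_force: [0.2, 0.8, 1.8]
opening: 0.0002
```

Emit:
carry_out:
  deltas:
    - [[0, 0.04, 0, 0, 0, 0, 0], [0, 0.04, 0, 0, 0, 0, 0], [0, 0, 0, 0, 0, 0, 0]]

```text
clock: 12.05
eef_pos: [0.5241, 0.2353, 0.207]
ee_rot: [0.707, -0.024, 0.707, 0.024]
wrist_force: [1.4, 0.2, 2.4]
opening: -0.0
```

Emit:
carry_out:
  deltas:
    - [[0, 0.03, 0, 0, 0, 0, 0], [0, 0, 0, 0, 0, 0, 0]]

```text
clock: 12.25
eef_pos: [0.5242, 0.2354, 0.2069]
ee_rot: [0.707, -0.024, 0.706, 0.024]
wrist_force: [-3.6, -1.8, 19.2]
opening: 0.0001
```

The button bottomed at 0.207 with 19 N, exactly 8 mm of travel. I'll rise, open the jaws and move to the head.

Emit:
carry_out:
  deltas:
    - [[0, -0.2, 0, 0, 0, 0, 0], [0, -0.6, 0, 0, 0, 0, 0], [0.5, -0.6, 0, 0, 0, 0, 0], [1, 0, -0.7, 0, 0, 0, 0], [1, 0, -0.7, 0, 0, 0, 0], [1, 0, -0.73, 0, 0, 0, 0], [1, 0, 0, 0, 0, 0, 0], [1, 0, 0, 0, 0, 0, 0]]

```text
clock: 13.05
eef_pos: [0.5298, 0.15, 0.2619]
ee_rot: [0.707, -0.024, 0.707, 0.024]
wrist_force: [0.1, 0.7, -0.0]
opening: 0.0848
```

```bash
python3 - <<'E'
from h import *
s=manip.read_state(); print(s['clock'],s['eef_pos'],s['wrist_force'],s['opening'])
i,_,_=snap('wrist','w6.png'); print(proj('w6.png',[.529,.150,.187]), proj('w6.png',[.5236,.235,.193]))
E
```

```text
13.05 [0.52981039 0.14995397 0.26190294] [ 0.12941901  0.68903129 -0.02495085] 0.08475349525071069
[275.64042294 226.24396562] [275.77722003  73.76484339]
```

View pics/w6.png

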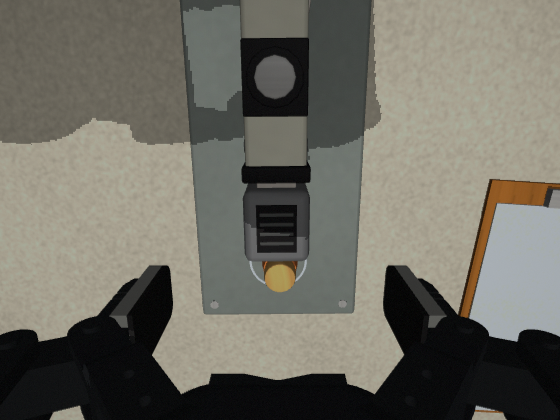

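The head is centred between the open jaws at about (277,223), with the button cap in at (275,75) and the stopper still in the ring. I'll go down and grip.

Emit:
carry_out:
  deltas:
    - [[1, 0.5, 0, 0, 0, 0, 0], [1, 0.7, 0, 0, 0, 0, 0], [1, 0.6, 0, 0, 0, 0, 0], [1, 0.5, 0, 0, 0, 0, 0], [1, 0.25, 0, 0, 0, 0, 0], [1, 0, 0, 0, 0, 0, 0]]

```text
clock: 13.7
eef_pos: [0.5292, 0.1508, 0.1589]
ee_rot: [0.706, -0.024, 0.707, 0.024]
wrist_force: [0.3, -0.1, 0.8]
opening: 0.0853
```

Emit:
carry_out:
  deltas:
    - [[0.7, 0, 0, 0, 0, 0, 0], [0.6, 0, 0, 0, 0, 0, 0], [0.5, 0, 0, 0, 0, 0, 0], [0.4, 0, 0, 0, 0, 0, 0], [0.2, 0, 0, 0, 0, 0, 0], [0.2, 0, 0, 0, 0, 0, 0], [0.2, 0, 0, 0, 0, 0, 0], [0.2, 0, 0, 0, 0, 0, 0]]

```text
clock: 14.5
eef_pos: [0.529, 0.1503, 0.1608]
ee_rot: [0.706, -0.024, 0.707, 0.024]
wrist_force: [-9.7, -0.9, 14.4]
opening: 0.0394
```

Emit:
carry_out:
  deltas:
    - [[0.2, -0.04, 0, -0.02, 0, 0, 0], [0.2, 0, -0.15, 0, 0, 0, 0], [0.2, 0, -0.3, 0, 0, 0, 0], [0.2, 0, -0.4, 0, 0, 0, 0], [0.2, 0, -0.4, 0, 0, 0, 0], [0.2, 0, -0.4, 0, 0, 0, 0], [0.2, 0, -0.3, 0, 0, 0, 0], [0.2, 0, 0, 0, 0, 0, 0]]

```text
clock: 15.3
eef_pos: [0.5349, 0.0715, 0.161]
ee_rot: [0.707, -0.024, 0.707, 0.024]
wrist_force: [7.7, 4.2, -20.3]
opening: 0.0393
```

Emit:
carry_out:
  deltas:
    - [[0.2, 0, -0.25, 0, 0, 0, 0], [0.2, 0, -0.2, 0, 0, 0, 0], [0.2, 0, -0.1, 0, 0, 0, 0], [0.2, 0, 0, 0, 0, 0, 0], [0.2, 0, 0, 0, 0, 0, 0], [0.2, 0, 0, 0, 0, 0, 0]]

```text
clock: 15.9
eef_pos: [0.5364, 0.0507, 0.161]
ee_rot: [0.707, -0.024, 0.706, 0.024]
wrist_force: [8.6, 4.5, -20.8]
opening: 0.0394
```

```bash
python3 - <<'E'
from h import *
s=manip.read_state(); print(s['clock'],s['eef_pos'],s['wrist_force'],s['opening'],(s['eef_pos'][:2]-np.array([.529,.1503]))@[.07,-.9976])
i,_,_=snap('wrist','w7.png'); d=np.array([.0705,-.9975])
m=np.array([.5236,.235])+d*.058
for z in (.177,.183): print(proj('w7.png',[*m,z]))
cv2.imwrite('pics/c7.png',cv2.resize(i[20:230,200:360],(600,600*21//16 if 0 else 600),interpolation=2))
E
```

```text
15.9 [0.53644251 0.05072935 0.16103391] [  8.6105195    4.4754415  -20.83312055] 0.03938052368441952 0.09985265629293652
[ 275.62902174 -121.29468813]
[ 275.54188202 -135.970703  ]
```

View pics/c7.png

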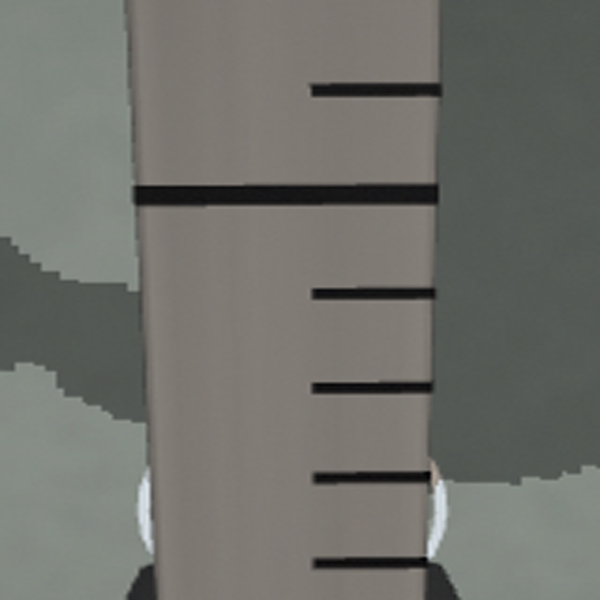

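The boom is drawn out 99.9 mm by TCP displacement, and a full-width mark (the first, 50 mm) shows at crop row 194. I'll check its position against the mouth, and ease off the vertical strain.

Emit:
carry_out:
  deltas:
    - [[0.2, 0.02, 0, 0.01, 0, 0, 0], [0.2, 0, 0, 0, 0, 0, 0], [0.2, 0, 0, 0, 0, 0, 0], [0.2, 0, 0, 0, 0, 0, 0]]

```text
clock: 16.35
eef_pos: [0.5365, 0.0507, 0.161]
ee_rot: [0.707, -0.024, 0.706, 0.024]
wrist_force: [2.8, 5.0, -3.2]
opening: 0.0394
```

```bash
python3 - <<'E'
from h import *
d=np.array([.0705,-.9975]); m=np.array([.5236,.235])+d*.058
p=back('w7.png',276,87.9,.177); print('mark past mouth',(p[:2]-m)@d, p)
q=back('w7.png',276,20+90*.35,.177); print('pitch',(p[:2]-q[:2])@d)
s=manip.read_state(); print(s['clock'],s['eef_pos'],s['wrist_force'],(s['eef_pos'][:2]-np.array([.529,.1503]))@d)
t,_,_=snap('top','t8.png'); w,_,_=snap('side','s8.png')
cv2.imwrite('pics/c8.png',np.hstack([cv2.resize(t[190:290,170:310],(400,286),interpolation=2),cv2.resize(w[210:360,190:340],(286,286),interpolation=2)]))
E
```

```text
mark past mouth 0.05147316548804744 [0.53118717 0.12579007 0.177     ]
pitch 0.01004859512453349
16.35 [0.53652324 0.05074317 0.16096927] [ 2.80384998  4.99393983 -3.15868116] 0.09983832980890588
```

View pics/c8.png

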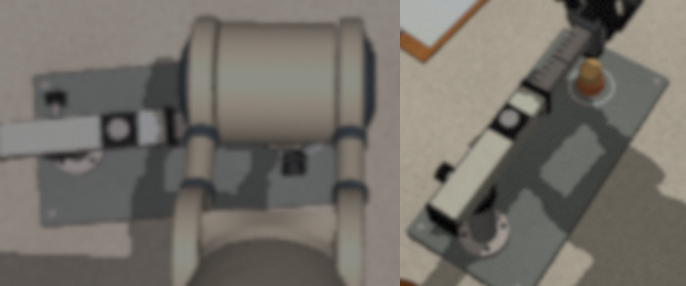

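The two checks give 99.8 mm (TCP travel) and 101.5 mm (50 mm mark at 51.5 mm past the mouth). The side view shows the stopper upright in the ring, and the head gripped and still. I'll hand in.

```bash
python3 - <<'E'
from h import *
s=manip.read_state(); print(s['clock'],abs(s['dq']).max(),s['opening']); print(manip.sign_off())
E
```

```text
16.45 0.0021442156227871553 0.0390370959541117
the job is handed in; nothing more can be done
None
```

I handed the job in at 16.5 s with every step done. The hand-in gives no verdict, so the results below are from my own checks.

- **Stopper:** I set the copper-skirted stopper down upright in the ring and let go. The wrist picture showed its skirt centred in the ring, and it was still upright in the last side view.
- **Lock button:** I pushed it until it stopped with about 19 N on it. The fingertips ended where the full 8 mm of travel puts them.
- **Boom:** The arm is still gripping the camera head, with the jaws 39 mm apart on its 40 mm cheeks and the arm practically still. Arm travel gives 99.8 mm drawn out. The 50 mm scale mark in the wrist picture gives about 101.5 mm, a 1.7 mm disagreement but both within the 5 mm allowed.
- **Not checked:** I could not see the second full-width mark at the sleeve's mouth, because the mouth was outside the wrist camera's view and the arm blocked the top camera. There was no contact reading on the camera head, so the grip rests on the jaw opening.
- **Forces and bystanders:** The highest wrist force I read was about 22 N. I didn't re-measure the bystanders, but no move was planned near enough to touch one.

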